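# Puff the test jig clean, then hold the probe through its guide

## Robot

A 6-joint arm with a two-finger parallel gripper is mounted at the origin on the work surface. World frame = base frame: x ahead of the robot, y to its left, z up, the work surface at z = 0. Lengths are in m, angles in rad, forces in N, time in s.
With the tool pointing down it reaches from about 0.35 to 0.875 m from the base axis. Payload 4.2 kg.
Tool frame: the origin (TCP) lies on the centre line of the jaws, within the pads' length; the fingertips stand bot.nose_length ahead of it and the grasp point (between the pads) lies 6 mm ahead of it (bot.nose_length is the distance from the TCP to the fingertips, in m); z points along the fingers, y is the direction in which the jaws open and shut (so a half turn about z gives the same grasp; the last joint's range is limited). The gripper opens to 87 mm and grips with 3 to 60 N. Pads are 19 mm wide; open, the fingers measure 117 mm over their backs; the gripper's body (75 mm by 190 mm) begins 51 mm behind the grasp point.
Start: joints at [1.373, 0.385, 0.008, 0, -1.194, -0.259], TCP at [0.276, 0.561, 0.248] pointing down, gripper open.
Joint ranges: [-3.14, 3.14], [-1.21, 2.06], [-1.07, 1.41], [-3.16, 2.05], [-2.99, -0.16], [-3.1, 3.1]. Speed limits (rad/s): [2.79, 2.79, 3.14, 3.14, 3.14, 3.14].

## Interface

Orientations are given as a unit quaternion [x, y, z, w].
In Python, from cell import bot, imaging, order gives the robot as it stands.
- The arm moves only by the tool drive_tool, never from a script. Its argument "targets" is a list of rows, each a list of 6 numbers: the shift along the tool's x, y, z in m, then the turn, a rotation vector about the tool's x, y, z in rad. In form: [[dx, dy, dz, wx, wy, wz], ...]. A call has 1 to 12 rows; each row is the pose to reach, as a shift and turn from the pose commanded when the call began, along the tool's axes at that moment; what a row does not reach only later rows make up. A row lasts 1/12 s, in which the tool goes at most 41.7 mm and 7.16 degrees, less where a joint would pass 70% of its speed; a pose out of reach is approached as far as the arm can. A call with a gripper value outside its range is refused whole. "jaw" is the finger opening in m, from 0 to 0.087, set as the call begins (left out, the last holds). The fingers move at their own pace and stop on an object; "newtons" is the grip in N (left out, the last holds). Time passes only in rows, so rows that repeat a pose let the fingers close. It gives the time, the measured TCP pose, the force and the opening at its end, in the units of the state.
- bot.get_state(): the state, without advancing time (a new reading comes with each control period).
- imaging.grab_frame(name): name is "scene" or "top" or "wrist"; returns a dict with "frame" (480x640x3 uint8, blue, green, red), "vfov" (degrees; the focal length in pixels is half the picture's height over the tangent of half this angle, whatever the lens; pixels are square), "cx", "cy" (the principal point, pixels), "extrinsics" (4x4, takes a point from camera to world coordinates); the wrist camera has in their place "mount" (4x4, takes a point from camera to tool coordinates, whose origin is the TCP and whose axes are the flange's). Camera axes: x right, y down, z forward; pixel columns grow to the right and rows downward; lengths in m; the calibration is good to about 2 mm. A picture is of the moment at which its call begins: read the wrist's pose just before it. There is no depth.
- order.hand_in(): hands the job in, once; it reports no verdict.
The state is a dict: "clock": time; "joint_positions": joint angles; "joint_vel": joint speeds; "effort": joint torques, N m; "eef_pos": TCP position; "eef_rot": TCP orientation; "ft_force": force on the tool from outside, world axes, zero at the start; "torque": the same for the moment, N m; "grip_width": opening from 0.0 (shut) to 1.0 (fully open).
Only numpy, scipy, OpenCV 4.12 (cv2) and the standard library are available. Lean on these libraries where they do the work, as an engineer would, in place of code of your own. Each camera call takes 0.05 s, during which the arm holds its last target.

## Task

On the electronics bench, first press the cap of the spray canister on the test jig all the way down and let it spring back up. Then take the test probe by its square handle out of its stand and lower its thin rod through the hole in the jig's guide plate, without the probe touching the plate or the board, until the tip is about 20 mm below the plate's underside. Finish while still holding the probe there: upright, still and centred in the hole; leave the spool, the jar and the multimeter where they are.

Things in the scene. Friction and masses are not known exactly. Their poses are not given: they have to be found in the camera images.
- guide_hole (a point): Centre of the guide hole's mouth, on the top face of the jig's aluminium guide plate, 105 mm above the bench. The hole, 24 mm across, goes straight down through the plate, which is 120 (x) x 104 (y) x 14 mm, level, on four corner posts. Axes: z up, y points from the hole to the spray canister.
- jig: The whole fixed test jig; origin on the bench straight below the guide hole, axes as for guide_hole. Grey base 140 (x) x 260 (y) x 12 mm, from 65 mm on the hole's -y side to 195 mm on its +y side; on it a green circuit board under the plate, parts up to 25 mm above the bench, so 66 mm of air under the plate.
- cap_top (a point): Centre of the top face of the spray canister's white cap, 30 mm across, 173 mm above the bench when up. The canister is a fixed upright aluminium can, 50 mm across, in a black foot on the jig's base, 120 to 160 mm from the guide hole, its small nozzle pointing to the hole. z up.
- spray_cap (a joint): How far the cap is pressed down: 0 up, 0.006 m fully down. Sprung: it starts to move at about 2 N, is fully down at about 6 N and springs back by itself.
- stand_mouth (a point): Centre of the mouth of the probe's fixed stand: an upright grey tube, 32 mm outside, 16 mm bore, its rim 100 mm above the bench, on a round dark foot 76 mm across. z up.
- probe_grip (a point): Centre of the test probe's handle, 139 mm above the bench at first. The probe (loose, 50 to 100 g) stands in the stand: steel rod 8 mm across, 90 mm long, pointed, down the tube; round flange 26 mm across, 4 mm thick, on the rim; black square handle 20 x 20 x 70 mm; 12 mm stud, 5 mm high, on top. z runs from tip to handle; x, y are square to the handle's sides.
- probe_tip (a point): The lower tip of the probe's rod, on the probe's axis, 129 mm below probe_grip; same axes.
- probe: The same probe; origin at its tip, axes as for probe_grip.
- spool: Bystander: reel of solder wire standing on end, 60 mm across, 50 mm high; origin at the centre of its underside.
- flux_jar: Bystander: small amber jar with a black lid, 50 mm across, 50 mm high; origin at the centre of its underside.
- multimeter: Bystander: grey multimeter lying on its back, 150 x 75 x 34 mm (44 mm at its dial); origin at the centre of its underside, x along its length.

How it is judged:
On the way, in this order (a step that is already met when the one before it is completed fails the run):
1. the spray cap is pressed down (at least 4.5 of its 6 mm) (value of joint spray_cap above 0.0045 m), for 0.05 s.
2. the spray cap has sprung back up (value of joint spray_cap below 0.001 m), for 0.1 s.
3. the probe's tip has entered the guide hole from above (horizontal distance between probe_tip and guide_hole below 0.009 m and z of probe_tip in the frame of guide_hole between -0.05 and -0.004 m), for 0.05 s.
At the end, for the whole second after the job is handed in: The fingers hold the probe still (under 20 mm/s), its tip within 4 mm of the guide hole's axis and 8 to 32 mm below the plate's underside, upright within 5 degrees, touching nothing of the jig; the cap is up again; spool, jar and multimeter within 20 mm of where they were (horizontal distance between probe_tip and guide_hole below 0.004 m and z of probe_tip in the frame of guide_hole between -0.046 and -0.022 m and angle between probe's own z axis and vertical below 0.09 rad and linear speed of probe below 0.02 m/s and contact force between the fingers and probe above 1 N and contact force between probe and jig below 0.2 N and value of joint spray_cap below 0.001 m and distance of each of spool, flux_jar, multimeter from where it was at the start of the episode below 0.02 m); the arm keeps its last pose, push and grip.
It fails at once if the probe touches the jig (guide plate, bore, board) (contact force between probe and jig above 0.3 N).
It fails at once if a bystander is moved by 20 mm or more (distance of any of spool, flux_jar, multimeter from where it was at the start of the episode above 0.02 m).
It also fails if it takes over 58 s, if anything falls off the work surface, if the arm or the gripper's body presses on something with over 40 N, if the wrist force passes 120 N, or if a joint passes its speed limit or range.

## Working session

There is one attempt and no reset: what is moved stays moved. The work goes in short steps, Python scripts to look and compute and a tool call to move; the robot and the scene stay as the last step left them, time stands still between calls to the robot, and variables do not carry over. Pictures are saved under pics/ and viewed, and the job is handed in when it is done.

Besides the shell and the picture viewer there is one more tool, called in YAML: its name, and indented under it one key for each argument. drive_tool: Moves the arm, as the interface text tells. Its arguments: {"type":"object","properties":{"targets":{"type":"array"},"jaw":{"type":"number"},"newtons":{"type":"number"}},"required":["targets"]}

```bash
ls; mkdir -p pics; cat > h.py <<'E'
import numpy as np,cv2
from cell import bot,imaging,order
from scipy.spatial.transform import Rotation as R
def grab(n):
    s=bot.get_state(); f=imaging.grab_frame(n)
    if n=='wrist':
        T=np.eye(4);T[:3,:3]=R.from_quat(s['eef_rot']).as_matrix();T[:3,3]=s['eef_pos'];E=T@np.array(f['mount'])
    else: E=np.array(f['extrinsics'])
    fl=240/np.tan(np.radians(f['vfov'])/2)
    return f['frame'],dict(E=E,f=fl,cx=f['cx'],cy=f['cy'])
def ray(c,u,v):
    d=np.array([(u-c['cx'])/c['f'],(v-c['cy'])/c['f'],1]);d=c['E'][:3,:3]@d
    return c['E'][:3,3],d/np.linalg.norm(d)
def onz(c,u,v,z):
    o,d=ray(c,u,v);return o+d*(z-o[2])/d[2]
def tri(rs):
    A=sum(np.eye(3)-np.outer(d,d) for o,d in rs);b=sum((np.eye(3)-np.outer(d,d))@o for o,d in rs)
    p=np.linalg.solve(A,b);return p,[np.linalg.norm(np.cross(p-o,d)) for o,d in rs]
def proj(c,p):
    q=np.linalg.inv(c['E'])@np.append(p,1);return c['cx']+c['f']*q[0]/q[2],c['cy']+c['f']*q[1]/q[2]
def px2t(p): 
    s=bot.get_state();return R.from_quat(s['eef_rot']).inv().apply(np.array(p)-s['eef_pos'])
E
python3 - <<'E'
from h import *
s=bot.get_state();print(s,bot.nose_length)
for n in ['scene','top','wrist']:
    f,c=grab(n);cv2.imwrite(f'pics/{n}0.png',f);np.save(f'pics/{n}0.npy',c,allow_pickle=True);print(n,c['f'],c['cx'],c['cy'],c['E'].round(3).tolist())
E
```

```text
pics
{'clock': 0.0, 'joint_positions': array([ 1.37260805e+00,  3.85569035e-01,  6.59753575e-03, -5.02494103e-04,
       -1.19398621e+00, -2.58592004e-01]), 'joint_vel': array([-0.00174162,  0.00072618,  0.00030058,  0.00234608, -0.00114589,
       -0.00145882]), 'effort': array([ 1.61342189e-05, -3.90667391e+01,  1.87401402e+01,  4.21991944e+00,
        1.08325822e-02, -2.07118533e-04]), 'eef_pos': array([0.27540446, 0.5604298 , 0.24644042]), 'eef_rot': array([ 9.74010558e-01, -2.26499914e-01, -2.00779872e-04,  1.08724988e-03]), 'ft_force': array([ 0.01165943, -0.68541036, -0.32858866]), 'torque': array([ 0.03732793, -0.01756286, -0.02033542]), 'grip_width': 1.0010662874572394} 0.025
scene 577.1557822348519 321.3906063078191 234.7329129970026 [[0.279, 0.592, -0.756, 1.573], [0.96, -0.182, 0.211, -0.302], [-0.012, -0.785, -0.619, 0.954], [0.0, 0.0, 0.0, 1.0]]
top 435.11575826184674 317.6690620873146 234.68048127624107 [[0.007, -0.994, 0.105, 0.489], [-1.0, -0.006, 0.015, -0.038], [-0.014, -0.105, -0.994, 1.143], [0.0, 0.0, 0.0, 1.0]]
wrist 379.482084155861 319.77226135824503 237.92085874582304 [[-0.441, -0.861, -0.255, 0.345], [-0.897, 0.423, 0.123, 0.528], [0.002, 0.283, -0.959, 0.384], [0.0, 0.0, 0.0, 1.0]]
```

View pics/scene0.png

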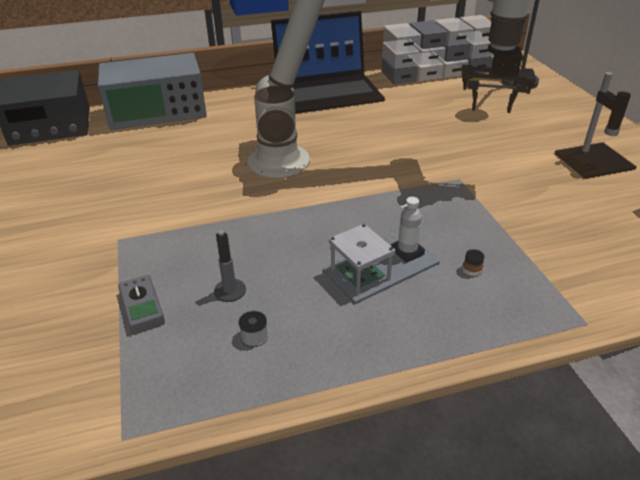

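View pics/top0.png

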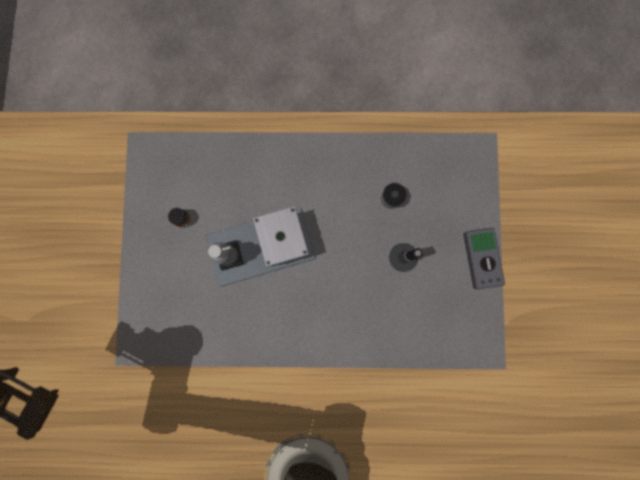

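View pics/wrist0.png

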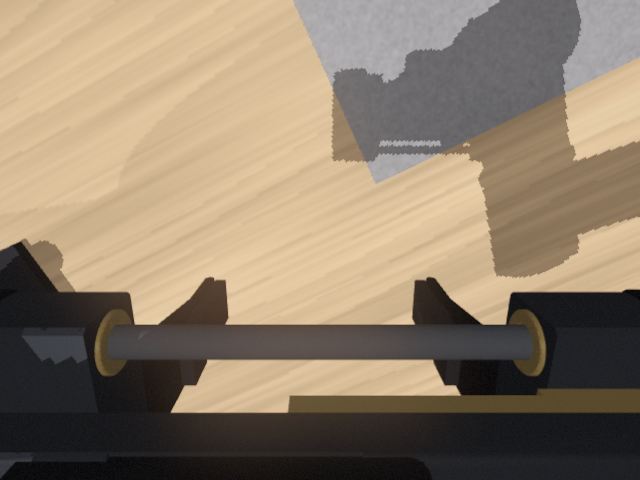

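The scene view shows the plate hole at about (362,244), the cap at (412,203) and the probe top at (222,236). In the top view they are at about (280,236), (215,251) and (418,254). I'll enlarge these regions.

```bash
python3 - <<'E'
import cv2,numpy as np
s=cv2.imread('pics/scene0.png');t=cv2.imread('pics/top0.png')
def z(i,x,y,w=70,h=60): return cv2.resize(i[y:y+h,x:x+w],None,fx=5,fy=5,interpolation=cv2.INTER_NEAREST)
a=np.hstack([z(s,325,190,80,60),z(t,200,205,80,60)]);b=np.hstack([z(s,380,190,80,60),z(t,250,205,80,60)])
cv2.imwrite('pics/z1.png',np.vstack([a,b]))
a=np.hstack([z(s,190,225,80,60),z(t,380,225,80,60)]);cv2.imwrite('pics/z2.png',np.vstack([a]))
E
```

```text
(no output)
```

View pics/z1.png

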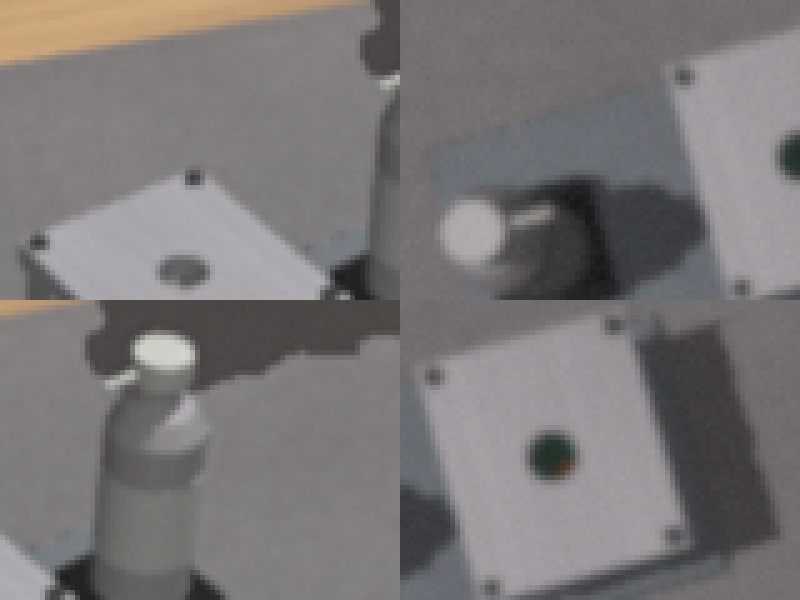

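View pics/z2.png

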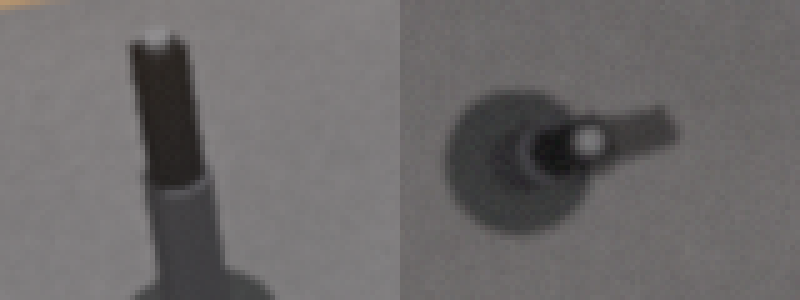

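```bash
python3 - <<'E'
from h import *
C={n:np.load(f'pics/{n}0.npy',allow_pickle=True).item() for n in['scene','top','wrist']}
P=dict(hole=((361.3,243.7),(279.9,235.7),.105),cap=((412.1,199.7),(213.9,250.9),.173),stud=((220.9,231.5),(417.3,252.5),.179),
 jar=((474,257),(178,215),.05),spool=((253,320),(394,194),.05))
for k,(a,b,z) in P.items():
    p,e=tri([ray(C['scene'],*a),ray(C['top'],*b)]);print(k,p.round(4),np.round(e,4),onz(C['scene'],*a,z).round(4),onz(C['top'],*b,z).round(4))
# plate screws in top view
for u,v in [(256.2,219.8),(292.5,209.7),(267.8,262.3),(304.5,252)]: print(onz(C['top'],u,v,.105).round(4))
# stand foot
print('foot',onz(C['top'],403.3,256.9,.006))
print(C['wrist']['E'],px2t([0,0,0]))
E
```

```text
hole [0.5948 0.0679 0.1041] [0.0005 0.0005] [0.5957 0.067  0.105 ] [0.5948 0.0684 0.105 ]
cap [0.5525 0.208  0.172 ] [0.0011 0.0011] [0.5539 0.2062 0.173 ] [0.5528 0.2089 0.173 ]
stud [ 0.5515 -0.2445  0.1793] [0.0005 0.0005] [ 0.5508 -0.245   0.179 ] [ 0.5517 -0.244   0.179 ]
jar [0.6529 0.337  0.0437] [0.0001 0.0001] [0.6593 0.3324 0.05  ] [0.652 0.335 0.05 ]
spool [ 0.7087 -0.215   0.0504] [0. 0.] [ 0.7083 -0.215   0.05  ] [ 0.7088 -0.215   0.05  ]
[0.633  0.1262 0.105 ]
[0.6581 0.0389 0.105 ]
[0.5308 0.0962 0.105 ]
[0.556  0.0088 0.105 ]
foot [ 0.55127603 -0.24452522  0.006     ]
[[-0.44109588 -0.86061281 -0.25451918  0.34542637]
 [-0.89745856  0.42349116  0.12338303  0.52800816]
 [ 0.0016016   0.28284416 -0.95916454  0.38425959]
 [ 0.          0.          0.          1.        ]] [7.73895672e-05 6.24174060e-01 2.47763402e-01]
```

Triangulated heights match the text: hole 104 mm, cap 172 mm, stud 179 mm. The hole-to-cap distance is 146 mm. Next I move above the cap.

```bash
python3 - <<'E'
from h import *
print(px2t([.5525,.208,.27]).round(4)); print(np.load('pics/wrist0.npy',allow_pickle=True).item()['E'][:3,3])
print(np.array(imaging.grab_frame('wrist')['mount']).round(4))
E
```

```text
[ 0.4041  0.1942 -0.0229]
[0.34542637 0.52800816 0.38425959]
[[ 1.000e-04 -9.591e-01 -2.830e-01  7.710e-02]
 [ 1.000e+00  2.000e-04 -3.000e-04 -1.500e-03]
 [ 4.000e-04 -2.830e-01  9.591e-01 -1.377e-01]
 [ 0.000e+00  0.000e+00  0.000e+00  1.000e+00]]
```

drive_tool:
  targets:
    - [0.037, 0.018, -0.003, 0, 0, 0]
    - [0.074, 0.036, -0.006, 0, 0, 0]
    - [0.111, 0.054, -0.009, 0, 0, 0]
    - [0.148, 0.072, -0.012, 0, 0, 0]
    - [0.185, 0.09, -0.015, 0, 0, 0]
    - [0.222, 0.107, -0.018, 0, 0, 0]
    - [0.26, 0.125, -0.02, 0, 0, 0]
    - [0.297, 0.143, -0.022, 0, 0, 0]
    - [0.335, 0.161, -0.023, 0, 0, 0]
    - [0.372, 0.179, -0.023, 0, 0, 0]
    - [0.404, 0.194, -0.023, 0, 0, 0]
    - [0.404, 0.194, -0.023, 0, 0, 0]
  jaw: 0.0
  newtons: 10

```text
clock: 1.2
eef_pos: [0.5554, 0.204, 0.27]
eef_rot: [0.973, -0.23, 0.0, 0.001]
ft_force: [-0.1, 1.1, 0.4]
grip_width: 0.171
```

drive_tool:
  targets:
    - [0, 0, 0, 0, 0, 0]
    - [0, 0, 0, 0, 0, 0]
    - [0, 0, 0, 0, 0, 0]

```text
clock: 1.45
eef_pos: [0.5521, 0.2093, 0.2705]
eef_rot: [0.974, -0.226, -0.0, 0.0]
ft_force: [-0.2, -0.4, -0.1]
grip_width: 0.015
```

```bash
python3 - <<'E'
from h import *
f,c=grab('wrist');np.save('pics/w1.npy',c,allow_pickle=True);cv2.imwrite('pics/w1.png',f)
print(c['E'][:3,3],proj(c,[.5525,.208,.173]),proj(c,[.595,.0681,.105]))
E
```

```text
[0.62204614 0.1766952  0.40811094] (np.float64(323.687631091598), np.float64(247.91126892404398)) (np.float64(466.0868978112977), np.float64(93.11167906356872))
```

View pics/w1.png

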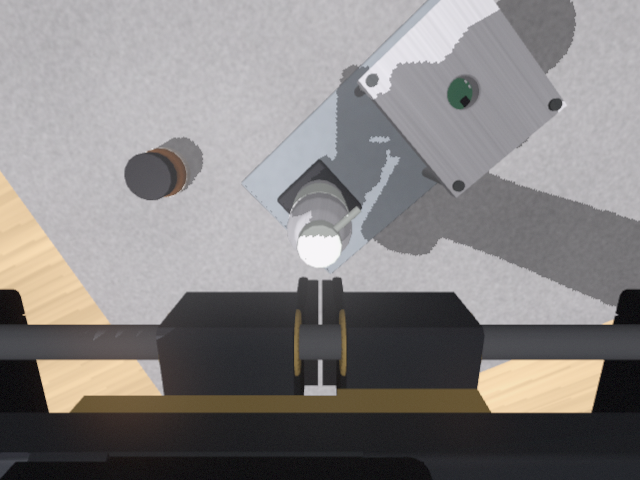

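The wrist view shows the cap centre at about (319,247) and the hole at about (463,93). Both lie within 5 px of the prediction. I fit both by mask.

```bash
cat >> h.py <<'E'
def hole_px(f,u,v,r=40):
    u,v=int(u),int(v);y0,x0=max(v-r,0),max(u-r,0)
    p=f[y0:v+r,x0:u+r].astype(int)
    m=((p[...,1]-p[...,2]>6)|(p.max(2)<70)).astype(np.uint8)*255
    m=cv2.morphologyEx(m,cv2.MORPH_CLOSE,np.ones((3,3)))
    cs,_=cv2.findContours(m,cv2.RETR_EXTERNAL,cv2.CHAIN_APPROX_NONE)
    out=[]
    for k in cs:
        if len(k)>12:
            (a,b),(w,h),t=cv2.fitEllipse(cv2.convexHull(k)) if len(cv2.convexHull(k))>=5 else cv2.minAreaRect(k)
            out.append((a+x0,b+y0,w,h))
    return out
E
python3 - <<'E'
from h import *
f=cv2.imread('pics/w1.png');c=np.load('pics/w1.npy',allow_pickle=True).item()
print(hole_px(f,463,93,30))
m=(f.min(2)>225).astype(np.uint8);m[:215]=0;m[275:]=0;m[:,:280]=0;m[:,360:]=0
x,y,w,h=cv2.boundingRect(m);ct=(x+w/2-.5,y+h/2-.5);print(x,y,w,h,30/235*379)
print('cap',onz(c,320,247,.173),onz(c,*ct,.173),'hole',onz(c,463,93,.105),bot.get_state()['eef_pos'])
E
```

```text
[(459.35412788391113, 93.07206726074219, 25.381792068481445, 31.706022262573242)]
298 235 43 32 48.38297872340425
cap [0.55411563 0.2098822  0.173     ] [0.55224904 0.21152266 0.173     ] hole [0.59609035 0.07014756 0.105     ] [0.55202075 0.20959317 0.2705669 ]
```

drive_tool:
  targets:
    - [0, 0, 0.02, 0, 0, 0]
    - [0, 0, 0.04, 0, 0, 0]
    - [0, 0, 0.06, 0, 0, 0]
    - [0, 0, 0.068, 0, 0, 0]
    - [0, 0, 0.068, 0, 0, 0]
    - [0, 0, 0.068, 0, 0, 0]

```text
clock: 2.0
eef_pos: [0.5527, 0.2094, 0.203]
eef_rot: [0.974, -0.226, 0.0, 0.0]
ft_force: [0.9, 0.7, 0.4]
grip_width: 0.008
```

drive_tool:
  targets:
    - [0, 0, 0.004, 0, 0, 0]
    - [0, 0, 0.007, 0, 0, 0]
    - [0, 0, 0.008, 0, 0, 0]
    - [0, 0, 0.008, 0, 0, 0]
    - [0, 0, 0.008, 0, 0, 0]

```text
clock: 2.42
eef_pos: [0.5535, 0.2094, 0.1958]
eef_rot: [0.974, -0.226, 0.001, -0.001]
ft_force: [0.7, 2.0, 4.5]
grip_width: 0.007
```

drive_tool:
  targets:
    - [0, 0, 0.002, 0, 0, 0]
    - [0, 0, 0.003, 0, 0, 0]
    - [0, 0, 0.003, 0, 0, 0]
    - [0, 0, 0.003, 0, 0, 0]

```text
clock: 2.75
eef_pos: [0.5535, 0.2093, 0.1925]
eef_rot: [0.974, -0.226, 0.001, -0.001]
ft_force: [0.8, 2.9, 4.6]
grip_width: 0.005
```

drive_tool:
  targets:
    - [0, 0, 0.001, 0, 0, 0]
    - [0, 0, 0.002, 0, 0, 0]
    - [0, 0, 0.002, 0, 0, 0]
    - [0, 0, 0.002, 0, 0, 0]

```text
clock: 3.08
eef_pos: [0.5535, 0.2093, 0.1924]
eef_rot: [0.974, -0.226, 0.002, -0.001]
ft_force: [-3.5, 2.6, 12.9]
grip_width: 0.004
```

```bash
python3 - <<'E'
from h import *
s=bot.get_state();print(s['ft_force'],s['eef_pos'])
f,c=grab('scene');cv2.imwrite('pics/s1.png',cv2.resize(f[170:260,350:470],None,fx=5,fy=5))
E
```

```text
[-3.54945735  2.56469358 12.9122646 ] [0.55351437 0.2093391  0.19235299]
```

View pics/s1.png

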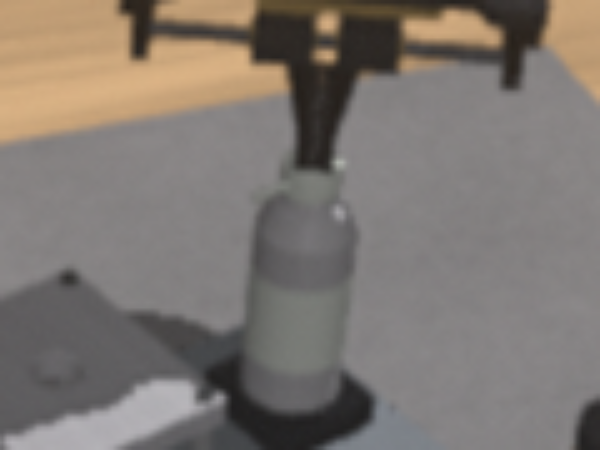

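The cap has bottomed: 13 N with no further travel, and the picture shows the fingertips on the depressed cap. I lift off and head for the probe.

drive_tool:
  targets:
    - [0, 0, -0.008, 0, 0, 0]
    - [0, 0, -0.03, 0, 0, 0]
    - [0, 0, -0.06, 0, 0, 0]
    - [0, 0, -0.09, 0, 0, 0]
    - [0, 0, -0.12, 0, 0, 0]
    - [0, 0, -0.12, 0, 0, 0]

```text
clock: 3.63
eef_pos: [0.5545, 0.2086, 0.3156]
eef_rot: [0.974, -0.226, 0.004, -0.002]
ft_force: [0.4, 0.5, 0.8]
grip_width: 0.003
```

```bash
python3 - <<'E'
from h import *
print(px2t([.5515,-.2445,.31]).round(4),bot.get_state()['eef_pos'])
f,c=grab('wrist');np.save('pics/w2.npy',c,allow_pickle=True);cv2.imwrite('pics/w2.png',f)
f,c=grab('scene');cv2.imwrite('pics/s2.png',cv2.resize(f[170:260,350:470],None,fx=5,fy=5))
E
```

```text
[0.197  0.408  0.0042] [0.55452682 0.20856127 0.3155621 ]
```

View pics/s2.png

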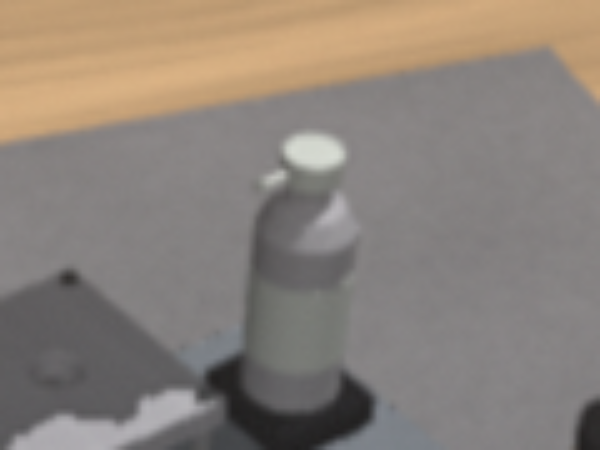

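View pics/w2.png

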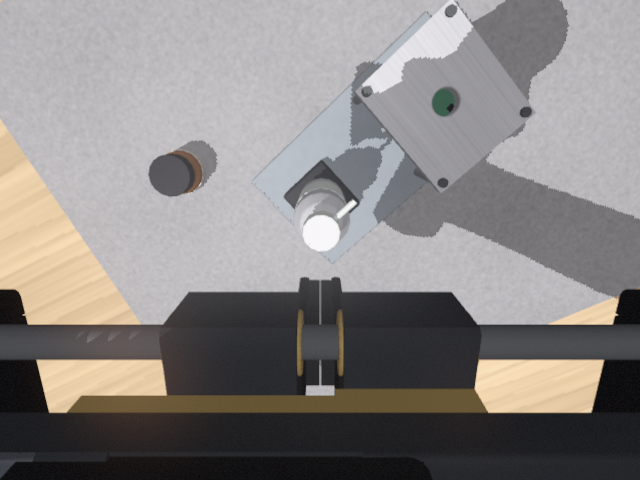

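The cap is back up, with its white top at (315,155) in the crop. In the wrist view the hole is at about (445,101). Moving on to the probe.

drive_tool:
  targets:
    - [0.017, 0.034, 0, 0, 0, 0]
    - [0.034, 0.068, 0, 0, 0, 0]
    - [0.051, 0.102, 0, 0, 0, 0]
    - [0.067, 0.136, 0, 0, 0, 0]
    - [0.084, 0.17, 0, 0, 0, 0]
    - [0.1, 0.204, 0, 0, 0, 0]
    - [0.117, 0.238, 0, 0, 0, 0]
    - [0.133, 0.272, 0, 0, 0, 0]
    - [0.15, 0.306, 0, 0, 0, 0]
    - [0.167, 0.34, 0, 0, 0, 0]
    - [0.183, 0.374, 0, 0, 0, 0]
    - [0.197, 0.408, 0, 0, 0, 0]
  jaw: 0.087

```text
clock: 4.73
eef_pos: [0.5479, -0.2462, 0.3066]
eef_rot: [0.974, -0.227, -0.003, -0.0]
ft_force: [-0.2, 0.7, -0.4]
grip_width: 0.829
```

drive_tool:
  targets:
    - [0, 0, 0, 0, 0, 0]
    - [0, 0, 0, 0, 0, 0]
    - [0, 0, 0, 0, 0, 0]

```text
clock: 4.98
eef_pos: [0.5485, -0.2444, 0.3074]
eef_rot: [0.974, -0.227, -0.002, -0.0]
ft_force: [-0.1, 0.5, -0.6]
grip_width: 0.98
```

```bash
python3 - <<'E'
from h import *
s=bot.get_state()
f,c=grab('wrist');np.save('pics/w3.npy',c,allow_pickle=True);cv2.imwrite('pics/w3.png',f)
print(s['eef_pos'],s['eef_rot'],s['joint_positions'],proj(c,[.5515,-.2445,.184]))
E
```

```text
[ 0.54849679 -0.2444137   0.30738286] [ 9.73912203e-01 -2.26913774e-01 -2.26668101e-03 -1.45952941e-04] [-1.50147168e-01  3.10936459e-01  4.84094740e-02 -6.69858740e-04
 -1.31276574e+00  1.26329944e+00] (np.float64(320.0647130236124), np.float64(233.66038241320092))
```

View pics/w3.png

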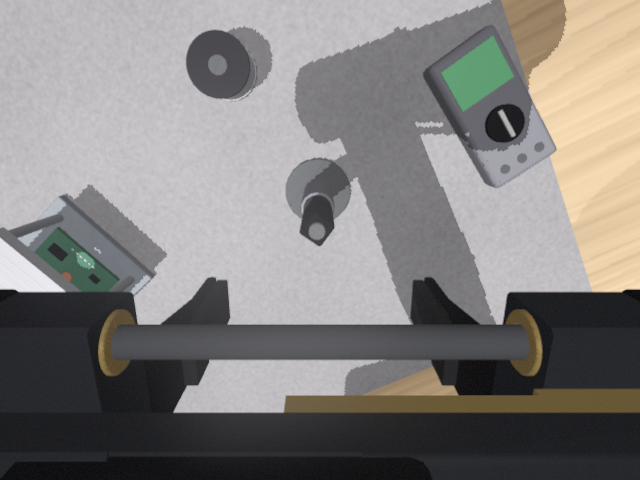

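```bash
python3 - <<'E'
import cv2,numpy as np
f=cv2.imread('pics/w3.png')
g=np.clip(f[180:260,270:370].astype(int)*2,0,255).astype(np.uint8)
cv2.imwrite('pics/z3.png',cv2.resize(g,None,fx=7,fy=7,interpolation=cv2.INTER_CUBIC))
E
```

```text
(no output)
```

View pics/z3.png

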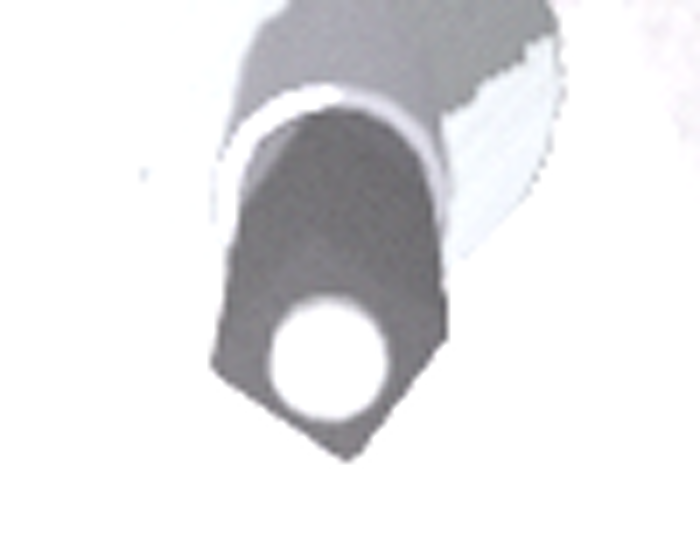

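The crop shows the stud at about (316.5,231) and three corners of the handle's top face. These give the handle's yaw.

```bash
python3 - <<'E'
from h import *
c=np.load('pics/w3.npy',allow_pickle=True).item();c0={n:np.load(f'pics/{n}0.npy',allow_pickle=True).item() for n in['scene','top']}
q=lambda x,y:(270+x/7-.43,180+y/7-.43)
K=[onz(c,*q(*k),.174) for k in [(212,368),(348,462),(448,338)]]
s=bot.get_state();Ri=R.from_quat(s['eef_rot']).inv()
for a,b in [(0,1),(1,2)]:
    d=K[b]-K[a];t=Ri.apply(d);print(np.linalg.norm(d[:2]),'world',np.degrees(np.arctan2(d[1],d[0])),'tool',np.degrees(np.arctan2(t[1],t[0])))
print('centre',(K[0]+K[2])/2)
st=q(328,360);print('stud',onz(c,*st,.179),tri([ray(c,*st),ray(c0['scene'],220.9,231.5),ray(c0['top'],417.3,252.5)]))
print(R.from_quat(s['eef_rot']).as_matrix().round(4))
E
```

```text
0.01779637587300144 world -152.214872208092 tool 126.06109800842071
0.0173345577873454 world -63.75654352990574 tool 37.60308853629958
centre [ 0.55254681 -0.24223939  0.174     ]
stud [ 0.55318217 -0.24238665  0.179     ] (array([ 0.55242134, -0.24379491,  0.17995744]), [np.float64(0.0016229052001190067), np.float64(0.001262866046253215), np.float64(0.000823906584610256)])
[[ 8.976e-01 -4.408e-01 -3.200e-03]
 [-4.408e-01 -8.976e-01  9.000e-04]
 [-3.300e-03  6.000e-04 -1.000e+00]]
```

```bash
python3 - <<'E'
from h import *
print(px2t([.5525,-.2435,.25]).round(4))
E
```

```text
[ 0.0033 -0.0019  0.058 ]
```

drive_tool:
  targets:
    - [0.001, 0, 0.01, 0, 0, 0.11]
    - [0.002, -0.001, 0.02, 0, 0, 0.22]
    - [0.003, -0.002, 0.03, 0, 0, 0.33]
    - [0.003, -0.002, 0.04, 0, 0, 0.44]
    - [0.003, -0.002, 0.05, 0, 0, 0.55]
    - [0.003, -0.002, 0.055, 0, 0, 0.642]
    - [0.003, -0.002, 0.055, 0, 0, 0.642]
    - [0.003, -0.002, 0.055, 0, 0, 0.642]
    - [0.003, -0.002, 0.055, 0, 0, 0.642]

```text
clock: 5.78
eef_pos: [0.5534, -0.2432, 0.2551]
eef_rot: [0.854, -0.521, 0.0, -0.0]
ft_force: [0.4, -0.1, -0.3]
grip_width: 1.004
```

```bash
python3 - <<'E'
from h import *
s=bot.get_state()
f,c=grab('wrist');np.save('pics/w4.npy',c,allow_pickle=True);cv2.imwrite('pics/w4.png',f)
u,v=proj(c,[.5525,-.2435,.179]);print(s['eef_pos'],u,v)
u,v=int(u),int(v)
g=np.clip(f[v-60:v+60,u-80:u+80].astype(int)*2,0,255).astype(np.uint8);print(u-80,v-60)
cv2.imwrite('pics/z4.png',cv2.resize(g,None,fx=5,fy=5,interpolation=cv2.INTER_CUBIC))
E
```

```text
[ 0.55343574 -0.24321864  0.25508059] 323.0088972185752 259.54901049654455
243 199
```

View pics/z4.png

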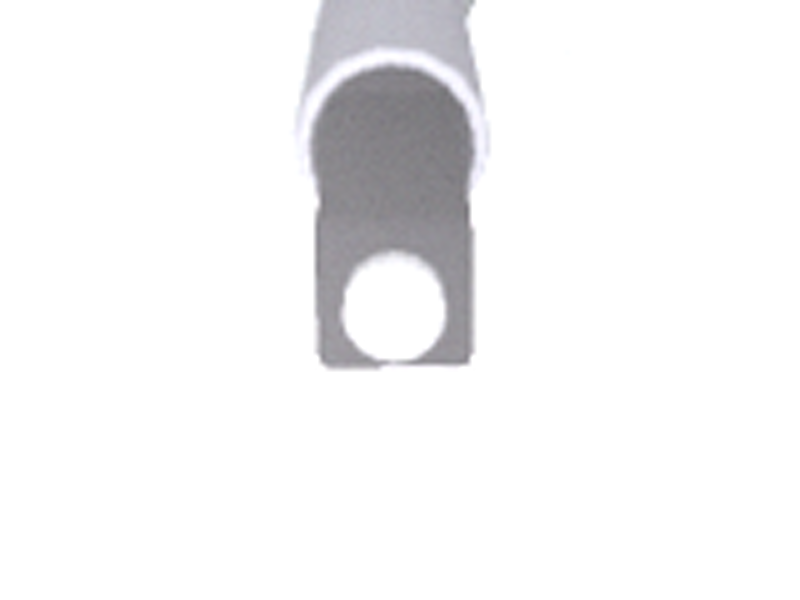

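The handle is square to the jaws and centred to within about 1 mm, at (321.5,260). I descend and grip.

drive_tool:
  targets:
    - [0, 0, 0.02, 0, 0, 0]
    - [0, 0, 0.045, 0, 0, 0]
    - [0, 0, 0.07, 0, 0, 0]
    - [0, 0, 0.09, 0, 0, 0]
    - [0, 0, 0.106, 0, 0, 0]
    - [0, 0, 0.106, 0, 0, 0]
    - [0, 0, 0.106, 0, 0, 0]

```text
clock: 6.42
eef_pos: [0.5531, -0.244, 0.1486]
eef_rot: [0.853, -0.522, -0.0, 0.0]
ft_force: [0.0, -0.8, 0.9]
grip_width: 1.005
```

drive_tool:
  targets:
    - [0, 0, 0, 0, 0, 0]
    - [0, 0, 0, 0, 0, 0]
    - [0, 0, 0, 0, 0, 0]
    - [0, 0, 0, 0, 0, 0]
    - [0, 0, 0, 0, 0, 0]
    - [0, 0, 0, 0, 0, 0]
    - [0, 0, 0, 0, 0, 0]
    - [0, 0, 0, 0, 0, 0]
    - [0, 0, 0, 0, 0, 0]
    - [0, 0, 0, 0, 0, 0]
  jaw: 0.0
  newtons: 25

```text
clock: 7.25
eef_pos: [0.553, -0.244, 0.1485]
eef_rot: [0.853, -0.522, -0.0, 0.0]
ft_force: [0.2, -0.0, 0.3]
grip_width: 0.327
```

drive_tool:
  targets:
    - [0, 0, 0, 0, 0, 0]
    - [0, 0, 0, 0, 0, 0]
    - [0, 0, 0, 0, 0, 0]
    - [0, 0, 0, 0, 0, 0]
    - [0, 0, 0, 0, 0, 0]
    - [0, 0, 0, 0, 0, 0]
    - [0, 0, 0, 0, 0, 0]

```text
clock: 7.83
eef_pos: [0.5531, -0.244, 0.1485]
eef_rot: [0.853, -0.522, -0.0, 0.0]
ft_force: [-0.9, 0.3, -0.9]
grip_width: 0.232
```

Gripped at 20.2 mm. Lifting straight up.

drive_tool:
  targets:
    - [0, 0, -0.005, 0, 0, 0]
    - [0, 0, -0.015, 0, 0, 0]
    - [0, 0, -0.03, 0, 0, 0]
    - [0, 0, -0.045, 0, 0, 0]
    - [0, 0, -0.06, 0, 0, 0]
    - [0, 0, -0.075, 0, 0, 0]
    - [0, 0, -0.09, 0, 0, 0]
    - [0, 0, -0.105, 0, 0, 0]
    - [0, 0, -0.12, 0, 0, 0]
    - [0, 0, -0.135, 0, 0, 0]
    - [0, 0, -0.15, 0, 0, 0]
    - [0, 0, -0.15, 0, 0, 0]

```text
clock: 8.83
eef_pos: [0.5544, -0.2446, 0.3033]
eef_rot: [0.853, -0.522, 0.004, -0.001]
ft_force: [-0.5, -0.2, 0.5]
grip_width: 0.228
```

drive_tool:
  targets:
    - [0, 0, 0, 0, 0, 0]
    - [0, 0, 0, 0, 0, 0]
    - [0, 0, 0, 0, 0, 0]

```text
clock: 9.08
eef_pos: [0.5525, -0.2438, 0.2973]
eef_rot: [0.853, -0.522, -0.001, 0.0]
ft_force: [-0.1, 1.0, -0.3]
grip_width: 0.228
```

```bash
python3 - <<'E'
from h import *
s=bot.get_state()
f,c=grab('wrist');np.save('pics/w5.npy',c,allow_pickle=True);cv2.imwrite('pics/w5.png',f)
p=s['eef_pos'].copy();tip=p+R.from_quat(s['eef_rot']).apply([0,0,.149-.010-.0005]);print(p,s['eef_rot'],tip,proj(c,tip),s['ft_force'])
for n in['scene','top']:
    f,c=grab(n);u,v=proj(c,tip);print(n,u,v);cv2.imwrite(f'pics/{n}5.png',f)
print(px2t([.595,.0685,.30]).round(4))
E
```

```text
[ 0.5524882  -0.24375292  0.29730428] [ 8.52802854e-01 -5.22231599e-01 -1.18083275e-03  2.34015989e-04] [ 0.5521754  -0.24363739  0.15880468] (np.float64(320.95501700976746), np.float64(231.35029881335194)) [-0.10303732  1.03502117 -0.25876082]
scene 222.6835310337902 238.94747935019316
top 415.2068910532685 252.84377172272062
[-0.259  -0.1796 -0.0023]
```

View pics/w5.png

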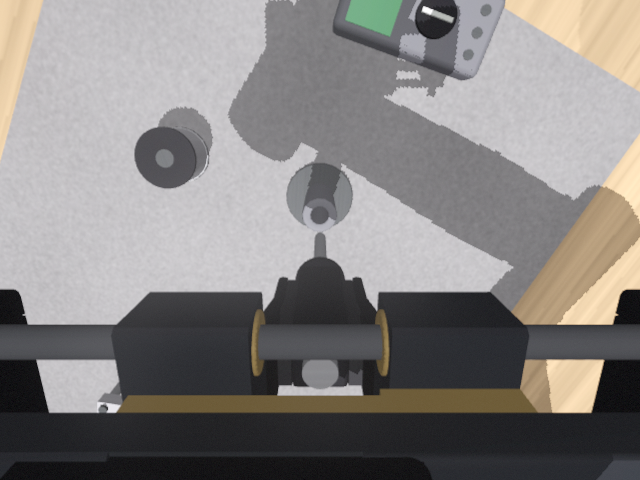

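View pics/scene5.png

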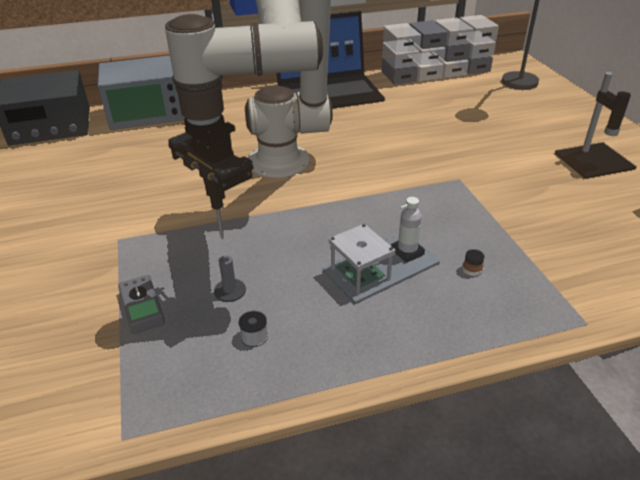

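The probe hangs straight. Its tip is at (320,233) in the wrist view and was predicted at (321,231). I move it over the hole.

drive_tool:
  targets:
    - [-0.012, -0.008, 0, 0, 0, 0]
    - [-0.035, -0.024, 0, 0, 0, 0]
    - [-0.06, -0.042, 0, 0, 0, 0]
    - [-0.086, -0.06, 0, 0, 0, 0]
    - [-0.112, -0.078, 0, 0, 0, 0]
    - [-0.138, -0.096, 0, 0, 0, 0]
    - [-0.164, -0.114, 0, 0, 0, 0]
    - [-0.19, -0.132, 0, 0, 0, 0]
    - [-0.216, -0.15, 0, 0, 0, 0]
    - [-0.238, -0.165, 0, 0, 0, 0]
    - [-0.252, -0.175, 0, 0, 0, 0]
    - [-0.259, -0.18, 0, 0, 0, 0]

```text
clock: 10.23
eef_pos: [0.5956, 0.0714, 0.298]
eef_rot: [0.854, -0.521, -0.0, 0.0]
ft_force: [-1.2, -0.2, -1.6]
grip_width: 0.228
```

drive_tool:
  targets:
    - [0, 0, 0, 0, 0, 0]
    - [0, 0, 0, 0, 0, 0]
    - [0, 0, 0, 0, 0, 0]
    - [0, 0, 0, 0, 0, 0]

```text
clock: 10.57
eef_pos: [0.5955, 0.0674, 0.2986]
eef_rot: [0.852, -0.523, -0.0, 0.0]
ft_force: [0.6, -1.0, -1.0]
grip_width: 0.227
```

```bash
python3 - <<'E'
from h import *
s=bot.get_state()
f,c=grab('wrist');np.save('pics/w6.npy',c,allow_pickle=True);cv2.imwrite('pics/w6.png',f)
p=s['eef_pos'].copy();tip=p+R.from_quat(s['eef_rot']).apply([0,0,.1385]);print(p,s['eef_rot'],tip,proj(c,tip),proj(c,[.595,.0685,.105]))
for n in['scene','top']:
    f,c=grab(n);np.save(f'pics/{n}6.npy',c,allow_pickle=True);cv2.imwrite(f'pics/{n}6.png',f);u,v=proj(c,tip);print(n,u,v)
    u,v=int(u),int(v);cv2.imwrite(f'pics/{n}6z.png',cv2.resize(f[v-40:v+60,u-70:u+70],None,fx=5,fy=5,interpolation=cv2.INTER_CUBIC));print(u-70,v-40)
E
```

```text
[0.59545915 0.06742893 0.29864166] [ 8.52459409e-01 -5.22793411e-01 -6.52919966e-06  6.96895916e-05] [0.59544752 0.06741342 0.16014166] (np.float64(320.9536717846033), np.float64(231.34977801974625)) (np.float64(320.6196535195601), np.float64(216.21002438262533))
scene 362.1739385780125 224.72808667461925
292 184
top 277.88922440324 232.94379133618128
207 192
```

View pics/w6.png

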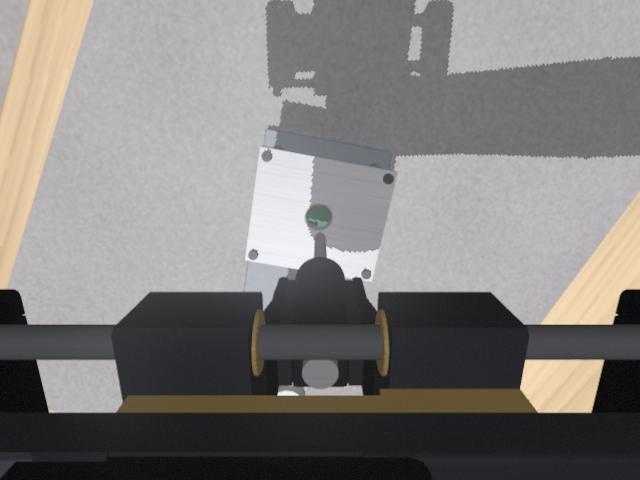

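View pics/scene6z.png

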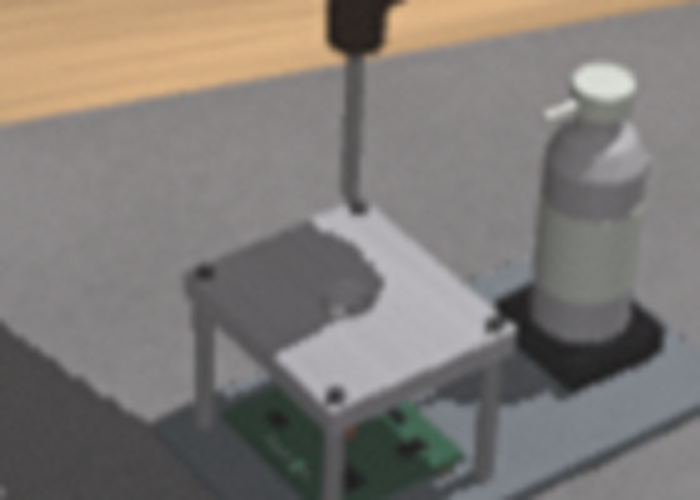

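```bash
python3 - <<'E'
import cv2,numpy as np
f=cv2.imread('pics/w6.png');g=np.clip(f[190:270,270:370].astype(int)*1.5,0,255).astype(np.uint8)
cv2.imwrite('pics/z6.png',cv2.resize(g,None,fx=7,fy=7,interpolation=cv2.INTER_CUBIC))
E
```

```text
(no output)
```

View pics/z6.png

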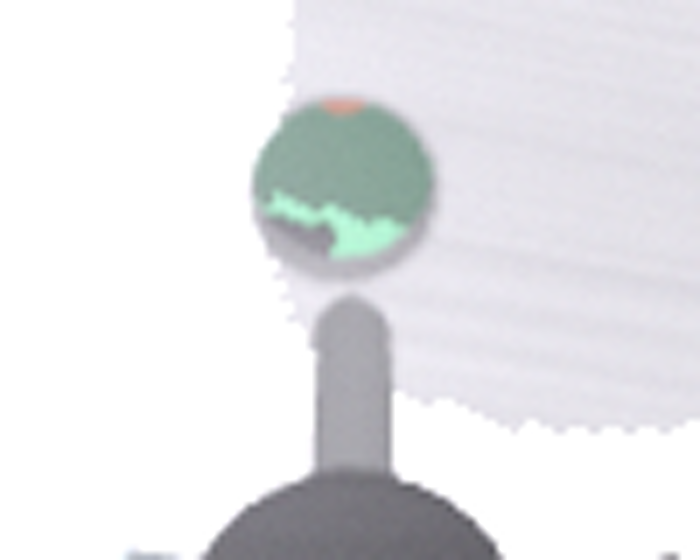

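```bash
python3 - <<'E'
from h import *
c=np.load('pics/w6.npy',allow_pickle=True).item()
for d in [(0,0),(1.2,-.6)]:
    h=onz(c,318.7+d[0],216.4+d[1],.105);print(h.round(4),px2t(h).round(4))
E
```

```text
[0.5965 0.0694 0.105 ] [-0.0012 -0.0016  0.1937]
[0.5957 0.0685 0.105 ] [-0.0007 -0.0005  0.1937]
```

View pics/top6z.png

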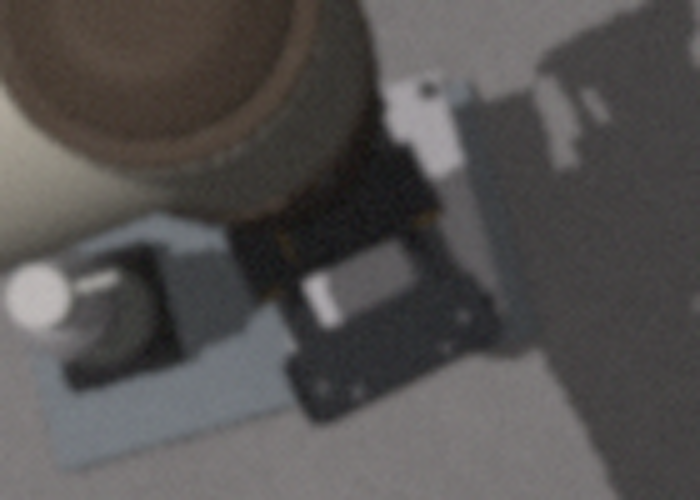

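Tip and hole already agree to about 1 mm. I lower to 15 mm above the plate and look again.

drive_tool:
  targets:
    - [-0.001, -0.0005, 0.008, 0, 0, 0]
    - [-0.001, -0.0005, 0.018, 0, 0, 0]
    - [-0.001, -0.0005, 0.028, 0, 0, 0]
    - [-0.001, -0.0005, 0.036, 0, 0, 0]
    - [-0.001, -0.0005, 0.04, 0, 0, 0]
    - [-0.001, -0.0005, 0.04, 0, 0, 0]
    - [-0.001, -0.0005, 0.04, 0, 0, 0]
    - [-0.001, -0.0005, 0.04, 0, 0, 0]

```text
clock: 11.38
eef_pos: [0.596, 0.0698, 0.259]
eef_rot: [0.853, -0.522, 0.0, -0.0]
ft_force: [0.8, 0.4, -0.4]
grip_width: 0.231
```

```bash
python3 - <<'E'
from h import *
s=bot.get_state()
f,c=grab('wrist');np.save('pics/w7.npy',c,allow_pickle=True);cv2.imwrite('pics/w7.png',f)
p=s['eef_pos'].copy();tip=p+R.from_quat(s['eef_rot']).apply([0,0,.1385]);print(p,s['eef_rot'],tip,proj(c,tip),proj(c,[.5957,.0685,.105]))
g=np.clip(f[190:270,270:370].astype(int)*1.5,0,255).astype(np.uint8)
cv2.imwrite('pics/z7.png',cv2.resize(g,None,fx=7,fy=7,interpolation=cv2.INTER_CUBIC))
f,c=grab('scene');np.save('pics/s7.npy',c,allow_pickle=True);u,v=proj(c,tip);print(u,v);u,v=int(u),int(v)
cv2.imwrite('pics/s7.png',f);cv2.imwrite('pics/s7z.png',cv2.resize(f[v-40:v+40,u-50:u+50],None,fx=7,fy=7,interpolation=cv2.INTER_CUBIC));print(u-50,v-40)
E
```

```text
[0.59596291 0.06975478 0.25898487] [ 8.52886928e-01 -5.22095453e-01  3.87617691e-04 -2.75792103e-04] [0.59609437 0.06976388 0.12048493] (np.float64(320.9576307891035), np.float64(231.35211569470826)) (np.float64(322.073282095685), np.float64(225.0112148692362))
362.69044411131205 238.37444332921027
312 198
```

View pics/z7.png

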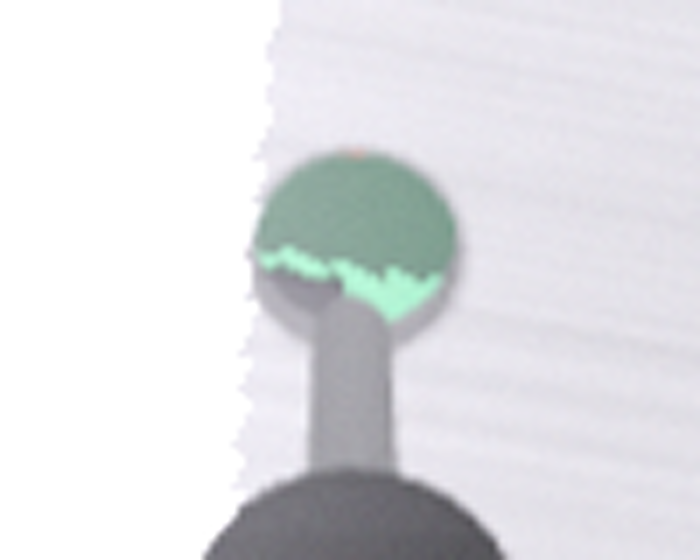

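View pics/s7z.png

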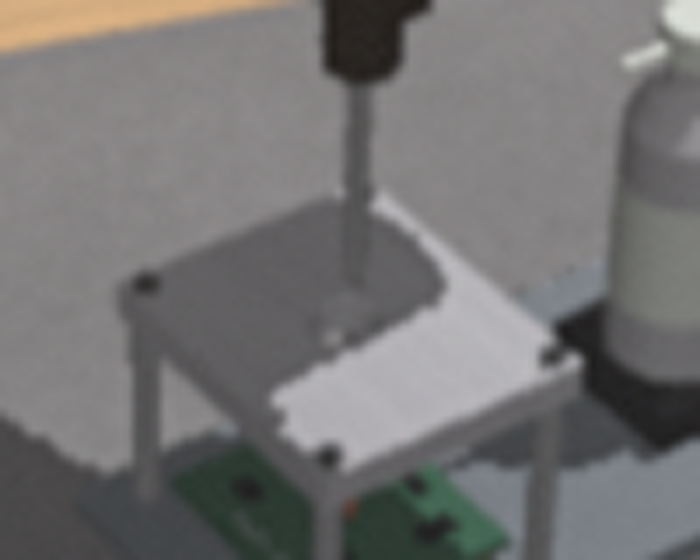

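drive_tool:
  targets:
    - [0, 0, 0, 0, 0, 0]
    - [0, 0, 0, 0, 0, 0]
    - [0, 0, 0, 0, 0, 0]
    - [0, 0, 0, 0, 0, 0]
    - [0, 0, 0, 0, 0, 0]
    - [0, 0, 0, 0, 0, 0]

```text
clock: 11.98
eef_pos: [0.5956, 0.0697, 0.2586]
eef_rot: [0.853, -0.522, -0.0, -0.0]
ft_force: [-0.0, 0.1, -1.5]
grip_width: 0.226
```

```bash
python3 - <<'E'
from h import *
for i in range(3):
    s=bot.get_state();print(s['clock'],s['eef_pos'],s['eef_rot']);f,c=grab('wrist')
np.save('pics/w8.npy',c,allow_pickle=True)
w=np.load('pics/w7.npy',allow_pickle=True).item();print('hole from w7',onz(w,321.3,224.6,.105),onz(w,320.4,225.3,.105))
g=np.clip(f[190:270,270:370].astype(int)*1.5,0,255).astype(np.uint8)
cv2.imwrite('pics/z8.png',cv2.resize(g,None,fx=7,fy=7,interpolation=cv2.INTER_CUBIC))
E
```

```text
11.9833 [0.59559974 0.06966559 0.25855435] [ 8.52832050e-01 -5.22185307e-01 -1.68349892e-06 -5.90729200e-06]
12.0333 [0.59562    0.06965064 0.25856736] [ 8.52846617e-01 -5.22161514e-01  1.52608080e-05 -1.12971798e-05]
12.0833 [0.5956146  0.069644   0.25857265] [ 8.52838543e-01 -5.22174702e-01  1.63311292e-05 -6.02427058e-06]
hole from w7 [0.59639976 0.06847955 0.105     ] [0.5967744  0.06931457 0.105     ]
```

View pics/z8.png

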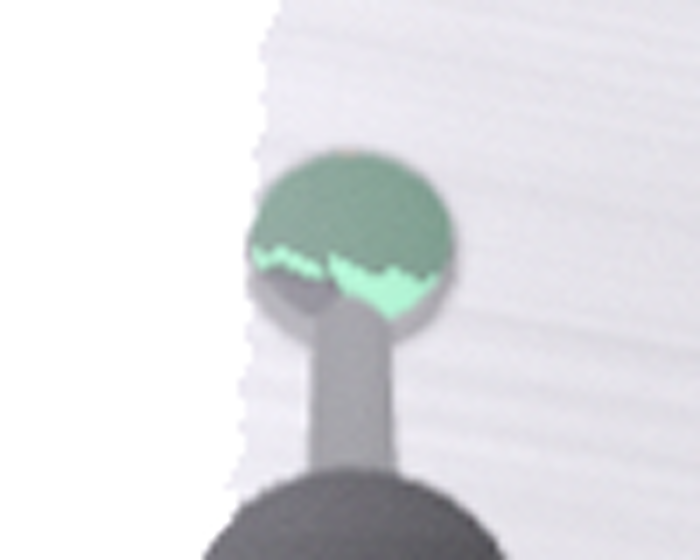

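```bash
python3 - <<'E'
from h import *
c=np.load('pics/w8.npy',allow_pickle=True).item()
X=lambda x,y:(270+x/7-.43,190+y/7-.43)
for z in(.104,.105,.106): print('hole',px2t(onz(c,*X(351,250),z)).round(4))
print('tip',px2t(onz(c,*X(352,298),.1201)).round(4), 'tip pred',proj(c,bot.get_state()['eef_pos']-[0,0,.1385]))
# scene/top estimates
C={n:np.load(f'pics/{n}0.npy',allow_pickle=True).item() for n in['scene','top']}
# rod tip in scene 7 -> compare hole ray
s7=np.load('pics/s7.npy',allow_pickle=True).item()
print('scene tip on z.1205',onz(s7,362.0,198+287/7-.4,.1205),'hole',onz(s7,361.3,243.7,.105),'top hole',onz(C['top'],279.9,235.7,.105))
E
```

```text
hole [ 0.0006 -0.0009  0.1545]
hole [ 0.0008 -0.0009  0.1535]
hole [ 0.0011 -0.0009  0.1525]
tip [-0.0006 -0.0008  0.1384] tip pred (np.float64(320.96022530602374), np.float64(231.3566005374249))
scene tip on z.1205 [0.59643236 0.06795794 0.1205    ] hole [0.59572688 0.06699465 0.105     ] top hole [0.59481694 0.06835376 0.105     ]
```

Wrist and scene views both say the hole axis is about 1 mm away, against a radial clearance of 8 mm. I correct for that and lower 49 mm, smoothly.

drive_tool:
  targets:
    - [0.001, 0.0003, 0, 0, 0, 0]
    - [0.001, 0.0003, 0.003, 0, 0, 0]
    - [0.001, 0.0003, 0.008, 0, 0, 0]
    - [0.001, 0.0003, 0.014, 0, 0, 0]
    - [0.001, 0.0003, 0.02, 0, 0, 0]
    - [0.001, 0.0003, 0.026, 0, 0, 0]
    - [0.001, 0.0003, 0.032, 0, 0, 0]
    - [0.001, 0.0003, 0.038, 0, 0, 0]
    - [0.001, 0.0003, 0.043, 0, 0, 0]
    - [0.001, 0.0003, 0.047, 0, 0, 0]
    - [0.001, 0.0003, 0.049, 0, 0, 0]
    - [0.001, 0.0003, 0.049, 0, 0, 0]

```text
clock: 13.13
eef_pos: [0.5956, 0.0686, 0.2089]
eef_rot: [0.853, -0.522, -0.0, 0.0]
ft_force: [0.5, 0.9, -1.0]
grip_width: 0.224
```

drive_tool:
  targets:
    - [0, 0, 0, 0, 0, 0]
    - [0, 0, 0, 0, 0, 0]
    - [0, 0, 0, 0, 0, 0]
    - [0, 0, 0, 0, 0, 0]
    - [0, 0, 0, 0, 0, 0]
    - [0, 0, 0, 0, 0, 0]

```text
clock: 13.63
eef_pos: [0.5958, 0.0687, 0.2097]
eef_rot: [0.853, -0.522, 0.0, -0.0]
ft_force: [1.0, -0.1, -1.1]
grip_width: 0.226
```

```bash
python3 - <<'E'
from h import *
s=bot.get_state();print(s['eef_pos'],s['eef_rot'],s['eef_pos'][2]-.1385,s['ft_force'])
f,c=grab('wrist');np.save('pics/w9.npy',c,allow_pickle=True)
g=np.clip(f[190:270,270:370].astype(int)*1.5,0,255).astype(np.uint8)
a=cv2.resize(g,None,fx=7,fy=7,interpolation=cv2.INTER_CUBIC);cv2.imwrite('pics/z9.png',a)
f,c=grab('scene');np.save('pics/s9.npy',c,allow_pickle=True);cv2.imwrite('pics/s9z.png',cv2.resize(f[195:285,320:440],None,fx=6.5,fy=6.5,interpolation=cv2.INTER_CUBIC));cv2.imwrite('pics/s9.png',f)
E
```

```text
[0.59584576 0.06865459 0.20971177] [ 8.52840685e-01 -5.22171181e-01  9.34339757e-05 -1.20877520e-04] 0.07121177015996949 [ 0.97914723 -0.0544487  -1.11892822]
```

View pics/z9.png

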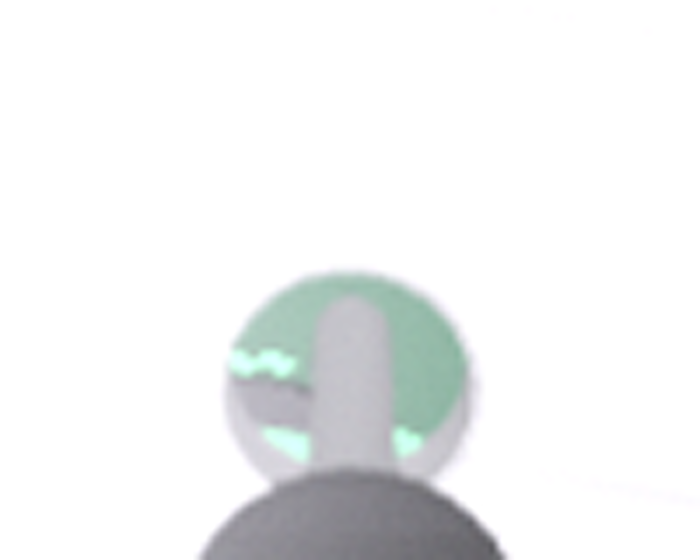

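View pics/s9z.png

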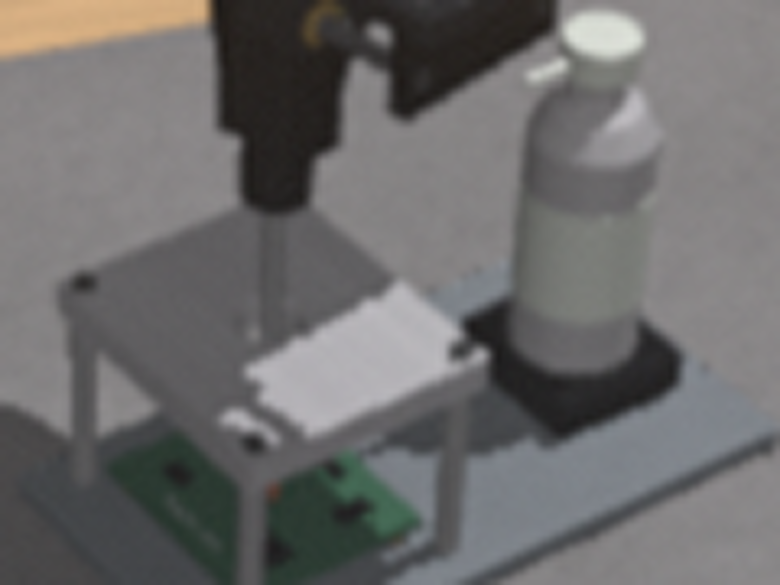

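```bash
python3 - <<'E'
from h import *
c=np.load('pics/w9.npy',allow_pickle=True).item()
print(px2t(onz(c,270+348.5/7-.43,190+392/7-.43,.105)).round(4))
g=cv2.imread('pics/z9.png')
s=bot.get_state();print(s['joint_vel'].round(4),s['grip_width'])
for n in ['scene','top']:
    C=np.load(f'pics/{n}0.npy',allow_pickle=True).item();print(n,[np.round(proj(C,p),1) for p in([.5958,.0687,.105],[.5958,.0687,.145])])
E
```

```text
[-0.0005 -0.0013  0.1046]
[-0.0013  0.0035 -0.0009  0.001  -0.      0.0006] 0.22846977589884981
scene [array([362. , 243.6]), array([362.5, 230. ])]
top [array([279.8, 235.3]), array([278. , 233.5])]
```

The rod is centred within about 1 mm in all views. One last bystander check, then hand-in.

```bash
python3 - <<'E'
from h import *
a=cv2.imread('pics/scene0.png');b=cv2.imread('pics/s9.png')
for n,(x,y,w,h) in dict(spool=(232,305,45,48),jar=(455,243,38,40),meter=(112,270,58,68)).items():
    t=a[y+5:y+h-5,x+5:x+w-5];r=cv2.matchTemplate(b[y-10:y+h+10,x-10:x+w+10],t,cv2.TM_CCOEFF_NORMED);_,v,_,l=cv2.minMaxLoc(r);print(n,v,l[0]-15,l[1]-15)
s=bot.get_state();print(s['eef_pos'],s['clock'])
order.hand_in()
E
```

```text
spool 0.8836125135421753 0 0
jar 0.9994617104530334 0 0
meter 0.9992383718490601 0 0
[0.59579113 0.06863518 0.20959555] 13.7333
the job is handed in; nothing more can be done
```

I pressed the cap, then took the probe from its stand and lowered it through the guide hole. I handed the job in at 13.7 s with the gripper still holding the probe there; no verdict is reported.

- **Cap:** I pressed until the force rose to about 13 N with no further travel, so it was fully down. After I lifted off, the picture showed it back up.
- **Probe:** I gripped it by the square handle with 25 N at a 20 mm opening and lifted it straight out. Nothing in the force readings or pictures suggested the probe touched the jig.
- **Tip height:** the arm's pose and the grip height put the tip at z ≈ 0.071 m, about 20 mm below the plate's underside. The tip under the plate could not be seen directly.
- **Centring:** the wrist and top views put the rod within about 1 mm of the hole's axis. The scene camera suggested up to about 1.5 mm, which is within the 4 mm limit and the calibration error.
- **Upright and still:** the tool was vertical to about 0.02° and joint speeds were near zero.
- **Bystanders:** in the scene image the spool, jar and multimeter showed no shift. The spool's match score was lower than the others (0.88 against 0.999); I did not look into why.

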